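# Unscrew the orange canister lid

### The arm

A 6-joint arm with a two-finger parallel gripper is mounted at the origin on the work surface. World frame = base frame: x ahead of the robot, y to its left, z up, the work surface at z = 0. Lengths are in m, angles in rad, forces in N, time in s.
With the tool pointing down it reaches from about 0.3 to 0.775 m from the base axis. Payload 14.6 kg.
Tool frame: the origin (TCP) lies midway between the tips of the shut fingers; the grasp point (between the pads) lies 19 mm behind it (ctrl.tcp_to_grasp is the distance from the TCP to the grasp point, in m); x points along the fingers, y is the direction in which the jaws open and shut, and the axes are right-handed (so a half turn about x gives the same grasp; the last joint's range is limited). The gripper opens to 94 mm and grips with 3 to 60 N. Pads are 16 mm wide; open, the fingers measure 119 mm over their backs; the gripper's body (75 mm by 177 mm) begins 78 mm behind the grasp point.
Start: joints at [-1.376, 0.3, 1.521, -0, 1.321, -0.067], TCP at [0.142, -0.531, 0.205] pointing down, gripper open.
Joint ranges: [-3.03, 3.03], [-0.79, 2.21], [0.23, 2.52], [-1.04, 4.18], [0, 3.07], [-2.55, 2.55]. Speed limits (rad/s): [2.22, 2.22, 2.57, 3.14, 3.14, 3.14].

### API

Orientations are given as [roll, pitch, yaw] about the fixed x, y, z axes, in that order (R = Rz(yaw) Ry(pitch) Rx(roll)).
In Python, from station import ctrl gives the robot as it stands.
- The arm moves only by the tool jog_arm, never from a script. Its argument "rows" is one flat list of numbers, 7 for each row, row after row: the shift along the world's x, y, z in m, then the turn, a rotation vector about the world's x, y, z in degrees, then the closure, from 0 (fully open) to 1 (shut). A call has 1 to 8 rows; each row shifts and turns the commanded pose from where the row before left it; what a row does not reach is not made up. A row lasts 1/12 s, in which the tool goes at most 41.7 mm and 7.16 degrees, less where a joint would pass 70% of its speed; a pose out of reach is approached as far as the arm can. A call with a gripper value outside its range is refused whole. The fingers move at their own pace and stop on an object; "squeeze" is the grip in N (left out, the last holds). Time passes only in rows, so rows that do not move let the fingers close. It gives the time, the measured TCP pose, the force and the opening at its end, in the units of the state.
- ctrl.get_obs(): the state, without advancing time (a new reading comes with each control period).
- ctrl.camera(name): name is "scene" or "top"; returns (picture, depth): 400x640x3 uint8, red, green, blue; 400x640 float32, m along the optical axis (not along the pixel's ray), 0 where there is no reading.
- ctrl.camera_model(name): a dict with "K" (3x3 intrinsics, pixels), "extrinsics" (4x4, takes a point from camera to world coordinates). Camera axes: x right, y down, z forward; pixel columns grow to the right and rows downward; lengths in m; the calibration is good to about 2 mm. A picture is of the moment at which its call begins. camera_model takes no time and is no camera call.
- ctrl.hand_in(): hands the job in, once; it reports no verdict.
The state is a dict: "time_s": time; "qpos": joint angles; "joint_vel": joint speeds; "tau": joint torques, N m; "ee_pos": TCP position; "eef_rot": TCP orientation; "force": force on the tool from outside, world axes, zero at the start; "moment": the same for the moment, N m; "grip_width": finger opening in m.
Only numpy, scipy, OpenCV 4.12 (cv2) and the standard library are available. Lean on these libraries where they do the work, as an engineer would, in place of code of your own. Each camera call takes 0.05 s, during which the arm holds its last target.

### The job

Somebody left the spice tin standing on the orange lid of the kitchen canister: take it off and stand it upright on the middle of the cork coaster first. Then unscrew the tight orange lid anticlockwise just until its threads let go, with the rack bracing the jar so that the jar stays seated and upright in its socket, and lift the lid straight up. Finish while still holding the lid level, clear of the jar and a few centimetres (about 3 cm) straight above its mouth, without letting go; leave all the other things where they are.

Things in the scene. Friction and masses are not known exactly. Their poses are not given: they have to be found in the camera images.
- tin_center (a point): centre (half-way up) of the spice tin: steel cylinder with a green band, 46 mm across, 60 mm tall, about 120 g; at the start it stands loose on top of the orange lid. z axis up along the tin
- coaster_top (a point): centre of the top face of the round cork coaster, 100 mm across, 6 mm thick, fixed flat on the counter
- cap_center (a point): centre (half-way up) of the jar's orange lid: twelve-sided, 64 mm across flats, 22 mm tall, hollow, about 60 g; flats every 30 degrees, one facing its own +x, where a white stripe on its top points. z up. Screwed on tight: a springy seal pushes it up against the threads with 5 to 9 N. May rise up to 3 mm while unscrewing, then lifts straight off; closed, its lower edge is 16 mm below the mouth
- cap_mark (a point): point on the rim of the orange lid at the end of its white stripe, 30 mm from its axis along its own +x, half-way up. Opening turns it anticlockwise from above (positive about z): the threads let go after 48 to 58 degrees from the start, and a stop blocks it beyond about 84; so one turn of about 70 degrees (1.2 rad) frees the lid
- jar_mouth (a point): centre of the mouth (top of the neck) of the target jar, on the jar's axis, 108 mm above its underside. The seal stands 2 mm higher (up to 5 mm when the lid is off)
- jar: target jar: white canister with orange panels and lid, body 74 mm square, 75 mm tall, then a round shoulder 54 mm across up to 84 mm and a threaded neck 53 mm across; 0.5 to 0.8 kg, loose in a rack socket with 2 mm play all round, which stops it turning but not being lifted. Origin: centre of its underside, z up. Closed, the lid's +x is 0 to 10 degrees anticlockwise of the jar's
- rack: wooden canister rack fixed to the counter, 98 x 350 mm, walls 35 mm high, base 10 mm thick; three square sockets 115 mm apart along its y axis. Origin: centre of its underside
- jar_b: white square canister with a dark wooden lid, 74 mm square, 112 mm tall, in a rack socket; a bystander. Origin: centre of its underside
- jar_c: the other canister with a dark wooden lid, same as jar_b; a bystander
- mug: black mug, 80 mm across, 90 mm tall, loose on the counter; a bystander. Origin: centre of its underside
- plate: black dinner plate, 220 mm across, 18 mm high; a bystander. Origin: centre of its underside
- soap: soap bottle with blue label, 60 mm across, 160 mm tall; a bystander left of the rack. Origin: centre of its underside
- dish_liquid: yellow washing-up bottle with red cap, 52 mm across, 170 mm tall; a bystander left of the rack. Origin: centre of its underside
- timer: round black kitchen timer with white face, 68 mm across, 36 mm high; a bystander behind the rack. Origin: centre of its underside
Mind the look-alikes: they are no part of the job. Of the things that look like the part that bears cap_center, the larger one is meant. Leave any yellow look-alike of the part that bears tin_center alone.

How it is judged:
By the outcome, as a careful person would: the job done as asked, in the order asked, and still so for the second after the job is handed in, while the arm keeps its last pose, push and grip.
It also fails if it takes over 48 s, if anything falls off the work surface, if the arm or the gripper's body presses on something with over 40 N, if the wrist force passes 120 N, or if a joint passes its speed limit or range.

## Working session

There is one attempt and no reset: what is moved stays moved. The work goes in short steps, Python scripts to look and compute and a tool call to move; the robot and the scene stay as the last step left them, time stands still between calls to the robot, and variables do not carry over. Pictures are saved under pics/ and viewed, and the job is handed in when it is done.

Besides the shell and the picture viewer there is one more tool, called after "Request:" in YAML: its name, and indented under it one key for each argument. jog_arm: Moves the arm, as the interface text tells. Its arguments: {"type":"object","properties":{"rows":{"type":"array"},"squeeze":{"type":"number"}},"required":["rows"]}

```bash
ls; mkdir -p pics
cat > h.py <<'E'
import numpy as np,cv2
from station import ctrl
def snap(n,tag):
    im,d=ctrl.camera(n); cv2.imwrite(f'pics/{tag}.png',im[:,:,::-1]); np.save(f'pics/{tag}.npy',d); return im,d
def w(n,u,v,d):
    m=ctrl.camera_model(n);K=np.array(m['K']);E=np.array(m['extrinsics'])
    p=np.array([(u-K[0,2])/K[0,0]*d,(v-K[1,2])/K[1,1]*d,d,1]);return (E@p)[:3]
def cloud(n,d):
    m=ctrl.camera_model(n);K=np.array(m['K']);E=np.array(m['extrinsics'])
    v,u=np.mgrid[:d.shape[0],:d.shape[1]]
    P=np.stack([(u-K[0,2])/K[0,0]*d,(v-K[1,2])/K[1,1]*d,d,np.ones_like(d)],-1)
    return (P@E.T)[...,:3]
def crop(tag,u0,v0,u1,v1,s,out):
    im=cv2.imread(f'pics/{tag}.png')[v0:v1,u0:u1]; cv2.imwrite(f'pics/{out}.png',cv2.resize(im,None,fx=s,fy=s,interpolation=cv2.INTER_CUBIC))
E
python3 - <<'E'
from h import *
snap('scene','s0');snap('top','t0');print(ctrl.get_obs())
for n in('scene','top'):print(ctrl.camera_model(n))
E
```

```text
pics
{'time_s': 0.1, 'qpos': array([-1.37559419e+00,  3.00439126e-01,  1.52148850e+00, -4.15340970e-05,
        1.32069452e+00, -6.65838290e-02]), 'joint_vel': array([ 0.00181681, -0.00148506, -0.00319789,  0.00051268,  0.00131444,
        0.00061525]), 'tau': array([-6.61714912e-04, -5.32646334e+01, -3.53284371e+01,  7.09119765e-02,
        2.34872400e-02, -5.99852046e-05]), 'ee_pos': array([ 0.14229522, -0.53104318,  0.20494303]), 'eef_rot': array([-1.59832136,  1.56976605,  1.80506757]), 'force': array([-1.05537812,  0.10205032,  0.92771238]), 'moment': array([ 0.04411948,  0.01849753, -0.00599334]), 'grip_width': 0.09432934299978317}
{'K': array([[390.38384167,   0.        , 325.39340796],
       [  0.        , 390.38384167, 191.19212073],
       [  0.        ,   0.        ,   1.        ]]), 'extrinsics': array([[ 0.60937143,  0.46564745, -0.64174677,  1.19924042],
       [ 0.79255053, -0.33421886,  0.5100602 , -0.55795653],
       [ 0.02302435, -0.81943286, -0.57271256,  0.6927037 ],
       [ 0.        ,  0.        ,  0.        ,  1.        ]])}
{'K': array([[412.11423082,   0.        , 321.69417032],
       [  0.        , 412.11423082, 194.86665404],
       [  0.        ,   0.        ,   1.        ]]), 'extrinsics': array([[-0.02384624, -0.99716997,  0.07129802,  0.47876058],
       [-0.99930337,  0.02582367,  0.02694267, -0.06661597],
       [-0.0287076 , -0.07060587, -0.99709111,  1.25250771],
       [ 0.        ,  0.        ,  0.        ,  1.        ]])}
```

View pics/s0.png

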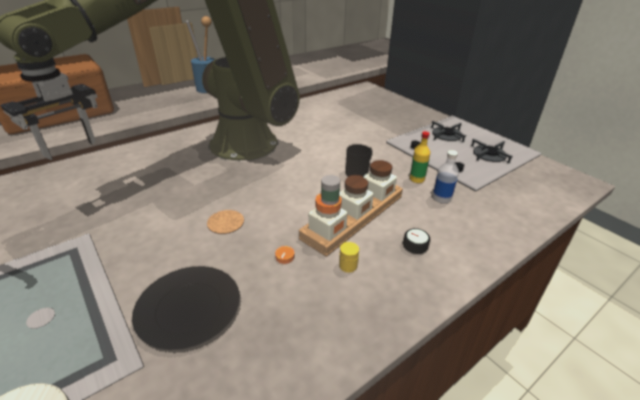

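View pics/t0.png

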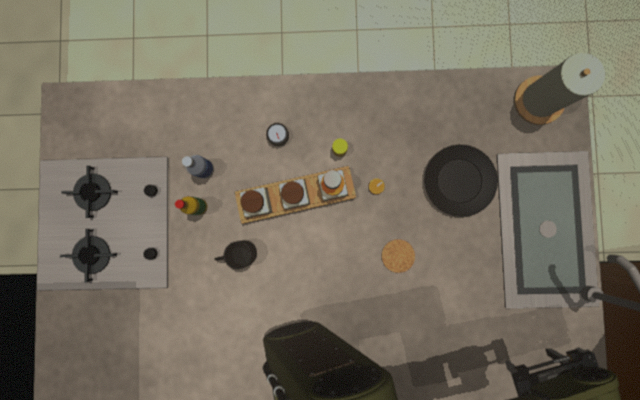

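The top view shows the tin on the target jar at about (333,181), the coaster at (398,256), the small decoy lid at (376,186) and the yellow decoy tin at (340,147). Next I'll measure them.

Run:
```python
from h import *
crop('t0',230,120,430,280,4,'tc'); crop('s0',280,140,420,260,5,'sc')
for n,t in(('top','t0'),('scene','s0')):
    d=np.load(f'pics/{t}.npy');P=cloud(n,d);im=cv2.imread(f'pics/{t}.png')
    np.save(f'pics/P{t}.npy',P)
    x,y,z=P[...,0],P[...,1],P[...,2]
    u,v=(333,181) if n=='top' else (331,182)
    print(n,P[v,u])
    c=P[v,u]
    near=(np.hypot(x-c[0],y-c[1])<.06)
    for lo,hi in((.17,.215),(.125,.15),(.09,.125),(.08,.1)):
        m=near&(z>lo)&(z<hi)
        if m.sum(): q=P[m];print(lo,hi,m.sum(),'med',np.median(q,0),'min',q.min(0),'max',q.max(0))
    # coaster by colour
    hsv=cv2.cvtColor(im,cv2.COLOR_BGR2HSV)
    cu,cv_=(398,256) if n=='top' else (225,222)
    m=(hsv[...,0]<20)&(hsv[...,1]>100)
    l,lab=cv2.connectedComponents(m.astype(np.uint8))
    k=lab==lab[cv_,cu]; q=P[k];print('coaster',k.sum(),q.mean(0),q.min(0),q.max(0))
    m=(z>.025)&(z<.25)&(x>.3)&(x<.9)&(abs(y)<.5)
    l,lab,st,ce=cv2.connectedComponentsWithStats(m.astype(np.uint8))
    for i in range(1,l):
        if st[i,4]>30:q=P[lab==i];print(ce[i].round(),st[i,4],q.min(0).round(3),q.max(0).round(3))
```

```text
top [ 0.59063098 -0.06805557  0.18368466]
0.17 0.215 244 med [ 0.5978797  -0.06555238  0.18476922] min [ 0.57571902 -0.08667103  0.17005332] max [ 0.61984566 -0.04467068  0.19132897]
0.125 0.15 102 med [ 0.57782921 -0.06607027  0.12656497] min [ 0.56092893 -0.09822063  0.12513303] max [ 0.61543547 -0.03489353  0.14990356]
0.09 0.125 103 med [ 0.57479475 -0.06756616  0.12318769] min [ 0.55979697 -0.09574472  0.09097021] max [ 0.62527098 -0.03475745  0.12499469]
0.08 0.1 193 med [ 0.57346758 -0.06149179  0.08469839] min [ 0.55291168 -0.10472266  0.0800128 ] max [ 0.6327364  -0.02570521  0.09097021]
coaster 871 [ 0.3804177  -0.25572699  0.0076392 ] [ 0.33065644 -0.30490164 -0.00408459] [ 0.47876058 -0.06661597  1.25250771]
[277. 133.] 395 [0.723 0.066 0.027] [0.79  0.13  0.041]
[339. 146.] 222 [ 0.685 -0.112  0.025] [ 0.73  -0.068  0.067]
[197. 165.] 524 [0.628 0.295 0.025] [0.688 0.354 0.166]
[295. 194.] 3801 [ 0.491 -0.132  0.025] [0.651 0.225 0.191]
[150. 190.] 120 [0.579 0.465 0.026] [0.612 0.498 0.041]
[191. 205.] 448 [0.518 0.316 0.025] [0.569 0.366 0.174]
[237. 254.] 413 [0.362 0
[... 409 characters left out ...]
125]
0.09 0.125 325 med [ 0.61190325 -0.08352299  0.11543245] min [ 0.55992225 -0.09909079  0.09003118] max [ 0.62598846 -0.03605974  0.12497783]
0.08 0.1 310 med [ 0.61324501 -0.08535507  0.08373296] min [ 0.56151196 -0.10739921  0.08000036] max [ 0.63468095 -0.02475155  0.09420059]
coaster 617 [ 0.38796005 -0.25927121  0.00955077] [ 0.33134445 -0.55795653  0.00169635] [ 1.19924042 -0.20898241  0.6927037 ]
[420. 156.] 659 [0.392 0.314 0.025] [0.572 0.499 0.171]
[350. 197.] 5231 [ 0.359 -0.134  0.025] [0.651 0.285 0.186]
[448. 176.] 837 [0.581 0.293 0.025] [0.69  0.498 0.161]
[417. 238.] 406 [0.722 0.063 0.025] [0.79  0.132 0.037]
[349. 254.] 406 [ 0.685 -0.114  0.025] [ 0.732 -0.067  0.063]
```

```bash
sleep 0
```

```text
(no output)
```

View pics/tc.png

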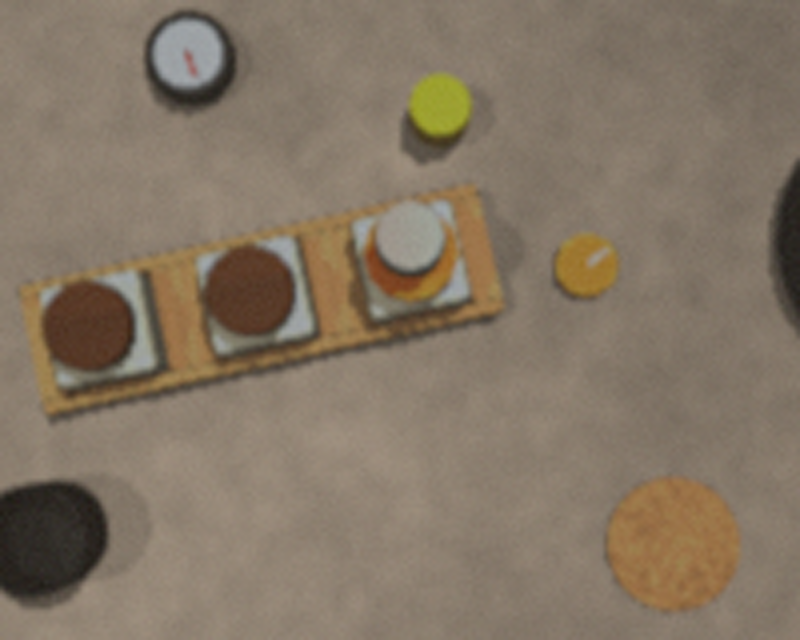

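View pics/sc.png

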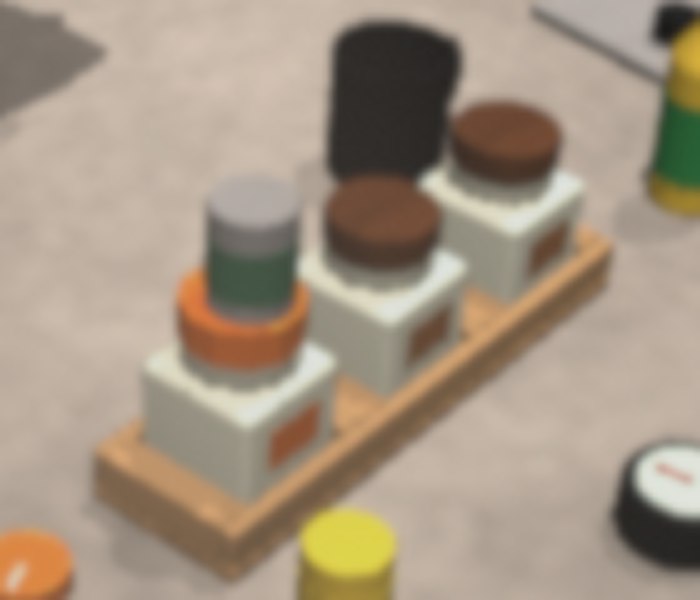

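Run:
```python
from h import *
d=np.load('pics/t0.npy');P=np.load('pics/Pt0.npy');x,y,z=P[...,0],P[...,1],P[...,2]
# tin
for n,t in(('top','t0'),('scene','s0')):
    P=np.load(f'pics/P{t}.npy');x,y,z=P[...,0],P[...,1],P[...,2]
    m=(np.hypot(x-.597,y+.067)<.06)&(z>.178)
    c,r=cv2.minEnclosingCircle(P[m][:,:2].astype(np.float32));print('tin',c,r,P[m].mean(0))
    im=cv2.imread(f'pics/{t}.png');hsv=cv2.cvtColor(im,cv2.COLOR_BGR2HSV)
    m=(hsv[...,0]<20)&(hsv[...,1]>90)&(np.hypot(x-.38,y+.257)<.08)
    c,r=cv2.minEnclosingCircle(P[m][:,:2].astype(np.float32));print('coaster',c,r,np.median(P[m],0),P[m][:,:2].mean(0))
    # rack wall tops / rack outline
    m=(z>.022)&(z<.042)&(x>.45)&(x<.67)&(y>-.2)&(y<.26)
    q=P[m][:,:2].astype(np.float32);b=cv2.minAreaRect(q);print('rack',b)
    m=(z>.02)&(z<.2)&(np.hypot(x-.57,y-.045)<.25)&(x>.47)&(x<.66)&(y>-.15)&(y<.24)
    for cy in ((.597,-.067),(.574,.047),(.55,.16)):
        mm=(z>.068)&(z<.095)&(np.hypot(x-cy[0],y-cy[1])<.06)
        print(' jar',cy,mm.sum(),cv2.minAreaRect(P[mm][:,:2].astype(np.float32)))
    # lid
    m=(z>.105)&(z<.128)&(np.hypot(x-.597,y+.067)<.05)
    c,r=cv2.minEnclosingCircle(P[m][:,:2].astype(np.float32));print('lid',c,r,np.percentile(P[m][:,2],[50,90,98]))
```

```text
tin (0.5982884764671326, -0.06550657749176025) 0.02300102822482586 [ 0.59806753 -0.06553428  0.18485085]
coaster (0.3796432912349701, -0.2566998600959778) 0.05088021978735924 [ 0.37993246 -0.25602185  0.0062142 ] [ 0.38043449 -0.25613793]
rack ((0.5783312916755676, 0.011855825781822205), (0.0985604077577591, 0.4232829511165619), 11.355278968811035)
 jar (0.597, -0.067) 218 ((0.5927771925926208, -0.06544961780309677), (0.07407279312610626, 0.07380747050046921), 11.474796295166016)
 jar (0.574, 0.047) 245 ((0.5703446865081787, 0.046483591198921204), (0.07388966530561447, 0.07391222566366196), 11.39493179321289)
 jar (0.55, 0.16) 255 ((0.5488862991333008, 0.15927651524543762), (0.07411480695009232, 0.07465160638093948), 10.822945594787598)
lid (0.5923020839691162, -0.06577865779399872) 0.032869622111320496 [0.124632   0.12695801 0.12751776]
tin (0.5975874066352844, -0.06628907471895218) 0.023834655061364174 [ 0.60032671 -0.06824668  0.18299781]
coaster (0.380553662776947, -0.25571662187576294) 0.05101381242275238 [ 0.38272163 -0.25674038  0.00515347] [ 0.38228336 -0.25693139]
rack ((0.5719704627990723, 0.04654519259929657), (0.09954559803009033, 0.35454607009887695), 10.748834609985352)
 jar (0.597, -0.067) 457 ((0.593517005443573, -0.06733696162700653), (0.07416237145662308, 0.07630836963653564), 10.043583869934082)
 jar (0.574, 0.047) 373 ((0.5720882415771484, 0.04536333680152893), (0.07307436317205429, 0.0768788531422615), 11.032232284545898)
 jar (0.55, 0.16) 329 ((0.5513480305671692, 0.15779928863048553), (0.07439249008893967, 0.073332279920578), 9.120332717895508)
lid (0.5932234525680542, -0.06731147319078445) 0.03352554142475128 [0.12127507 0.12480871 0.12648317]
```

```bash
cat >> h.py <<'E'
from scipy.spatial.transform import Rotation as Ro
def st():
    o=ctrl.get_obs();R=Ro.from_euler('xyz',o['eef_rot']).as_matrix()
    print('t',round(o['time_s'],2),'ee',o['ee_pos'].round(4),'q',o['qpos'].round(3),'F',o['force'].round(1),'M',o['moment'].round(2),'w',round(o['grip_width'],4))
    print('tool x',R[:,0].round(4),'y',R[:,1].round(4),'jaw deg',np.degrees(np.arctan2(R[1,1],R[0,1])).round(2))
E
python3 -c "
from h import *
st()"
```

```text
t 0.1 ee [ 0.1423 -0.531   0.2049] q [-1.376  0.3    1.521 -0.     1.321 -0.067] F [-1.1  0.1  0.9] M [ 0.04  0.02 -0.01] w 0.0943
tool x [-2.e-04  1.e-03 -1.e+00] y [ 0.2588 -0.9659 -0.001 ] jaw deg -75.0
```

Request:
jog_arm:
  rows: [0.01,0.01,0.004,0,0,0,0,0.02,0.02,0.004,0,0,0,0,0.025,0.025,0.004,0,0,0,0,0.025,0.025,0.004,0,0,0,0,0.025,0.025,0.004,0,0,0,0,0.025,0.025,0.004,0,0,0,0,0.025,0.025,0.001,0,0,0,0,0.025,0.025,0,0,0,0,0]
  squeeze: 20

```text
time_s: 0.77
ee_pos: [0.3235, -0.3491, 0.231]
eef_rot: [2.152, 1.57, -0.728]
force: [0.8, -0.1, 0.0]
grip_width: 0.0939
```

Request:
jog_arm:
  rows: [0.025,0.025,0,0,0,0,0,0.025,0.025,0,0,0,0,0,0.025,0.025,0,0,0,0,0,0.025,0.025,0,0,0,0,0,0.025,0.025,0,0,0,0,0,0.025,0.025,0,0,0,0,0,0.025,0.025,0,0,0,0,0,0.025,0.025,0,0,0,0,0]

```text
time_s: 1.43
ee_pos: [0.5232, -0.1488, 0.2307]
eef_rot: [-2.534, 1.571, 0.869]
force: [0.4, -0.4, -0.3]
grip_width: 0.094
```

```bash
python3 -c "
from h import *
st()"
```

```text
t 1.43 ee [ 0.5232 -0.1488  0.2307] q [-0.345  0.268  1.503  0.     1.371  0.964] F [ 0.4 -0.4 -0.3] M [-0.01 -0.03 -0.02] w 0.094
tool x [ 1.e-04  1.e-04 -1.e+00] y [ 2.591e-01 -9.658e-01 -1.000e-04] jaw deg -74.98
```

Request:
jog_arm:
  rows: [0.0257,0.028,0,0,0,0,0,0.025,0.028,0,0,0,0,0,0.02,0.023,0,0,0,0,0,0.005,0.006,0,0,0,0,0,0,0,0,0,0,0,0,0,0,0,0,0,0,0]

```text
time_s: 1.93
ee_pos: [0.5976, -0.066, 0.2303]
eef_rot: [-0.217, 1.57, -3.096]
force: [-0.6, -0.6, 0.1]
grip_width: 0.0939
```

```bash
python3 -c "
from h import *
st()"
```

```text
t 1.93 ee [ 0.5976 -0.066   0.2303] q [-0.171  0.399  1.33  -0.     1.413  1.137] F [-0.6 -0.6  0.1] M [-0.01 -0.    0.02] w 0.0939
tool x [-7.e-04 -0.e+00 -1.e+00] y [ 2.595e-01 -9.657e-01 -1.000e-04] jaw deg -74.96
```

Request:
jog_arm:
  rows: [0,0,-0.02,0,0,0,0,0,0,-0.025,0,0,0,0,0,0,-0.025,0,0,0,0,0,0,-0.014,0,0,0,0,0,0,-0.005,0,0,0,0,0,0,0,0,0,0,0,0,0,0,0,0,0,0.3,0,0,0,0,0,0,0.45]

```text
time_s: 2.6
ee_pos: [0.5984, -0.0667, 0.143]
eef_rot: [2.698, 1.569, -0.182]
force: [-0.9, 0.1, 1.2]
grip_width: 0.0839
```

Request:
jog_arm:
  rows: [0,0,0,0,0,0,0.6,0,0,0,0,0,0,0.7,0,0,0,0,0,0,0.8,0,0,0,0,0,0,0.8,0,0,0,0,0,0,0.8]

```text
time_s: 3.02
ee_pos: [0.5981, -0.0662, 0.1416]
eef_rot: [2.624, 1.571, -0.255]
force: [-0.1, 0.1, -0.2]
grip_width: 0.0506
```

```bash
python3 -c "
from h import *
st()
snap('scene','s1');crop('s1',260,110,420,260,4,'s1c')"
```

```text
t 3.02 ee [ 0.5981 -0.0662  0.1416] q [-0.171  0.47   1.44  -0.     1.232  1.138] F [-0.1  0.1 -0.2] M [-0.03 -0.02 -0.05] w 0.0506
tool x [ 1.e-04 -0.e+00 -1.e+00] y [ 2.589e-01 -9.659e-01  1.000e-04] jaw deg -75.0
```

View pics/s1c.png

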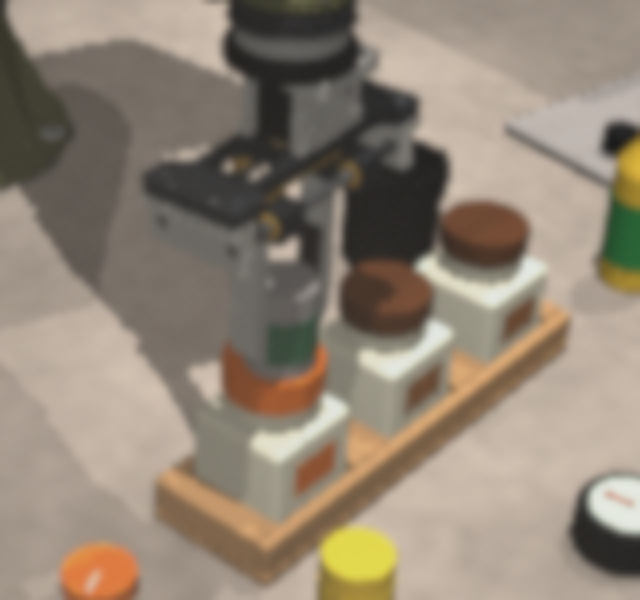

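Fingers straddle the tin and are still closing (opening 50.6 mm).

Request:
jog_arm:
  rows: [0,0,0,0,0,0,0.8,0,0,0,0,0,0,0.8,0,0,0,0,0,0,0.8]

```text
time_s: 3.32
ee_pos: [0.5981, -0.0662, 0.1415]
eef_rot: [-2.328, 1.571, 1.076]
force: [-0.9, 0.1, 1.9]
grip_width: 0.0456
```

Request:
jog_arm:
  rows: [0,0,0.002,0,0,0,0.8,0,0,0.008,0,0,0,0.8,0,0,0.015,0,0,0,0.8,0,0,0.015,0,0,0,0.8,0,0,0.01,0,0,0,0.8]

```text
time_s: 3.73
ee_pos: [0.5984, -0.0664, 0.1934]
eef_rot: [2.67, 1.569, -0.209]
force: [0.4, -0.2, 0.0]
grip_width: 0.0461
```

```bash
python3 -c "
from h import *
st()
snap('scene','s2');crop('s2',260,110,420,260,4,'s2c')"
```

```text
t 3.73 ee [ 0.5984 -0.0664  0.1934] q [-0.171  0.425  1.381 -0.     1.335  1.138] F [ 0.4 -0.2  0. ] M [0.01 0.03 0.01] w 0.0461
tool x [ 1.5e-03 -3.0e-04 -1.0e+00] y [ 2.588e-01 -9.659e-01  7.000e-04] jaw deg -75.0
```

View pics/s2c.png

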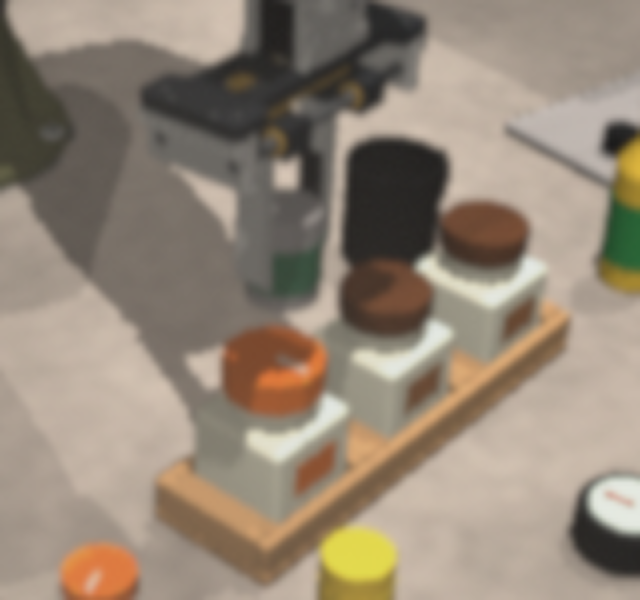

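The tin is held and the lid's stripe is now visible. Carrying the tin to the coaster.

Request:
jog_arm:
  rows: [-0.009,-0.008,0,0,0,0,0.8,-0.016,-0.014,0,0,0,0,0.8,-0.022,-0.019,0,0,0,0,0.8,-0.022,-0.019,0,0,0,0,0.8,-0.022,-0.019,0,0,0,0,0.8,-0.022,-0.019,0,0,0,0,0.8,-0.022,-0.019,0,0,0,0,0.8,-0.022,-0.019,-0.01,0,0,0,0.8]

```text
time_s: 4.45
ee_pos: [0.4404, -0.2032, 0.1826]
eef_rot: [2.358, 1.568, -0.521]
force: [0.7, -1.2, -1.3]
grip_width: 0.0457
```

Request:
jog_arm:
  rows: [-0.022,-0.019,-0.02,0,0,0,0.8,-0.022,-0.019,-0.02,0,0,0,0.8,-0.012,-0.01,-0.02,0,0,0,0.8,-0.005,-0.006,-0.02,0,0,0,0.8,0,0,-0.02,0,0,0,0.8,0,0,-0.015,0,0,0,0.8,0,0,-0.005,0,0,0,0.8,0,0,0,0,0,0,0.8]

```text
time_s: 5.12
ee_pos: [0.3795, -0.2559, 0.0606]
eef_rot: [-0.93, 1.569, 2.473]
force: [-0.5, 0.6, -1.8]
grip_width: 0.0454
```

Request:
jog_arm:
  rows: [0,0,0,0,0,0,0.8,0,0,0,0,0,0,0.8]

```text
time_s: 5.28
ee_pos: [0.3806, -0.2565, 0.0624]
eef_rot: [2.208, 1.569, -0.671]
force: [0.5, 0.3, -0.6]
grip_width: 0.0455
```

Run:
```python
from h import *
st()
im,d=snap('top','t3');im2,d2=snap('scene','s3')
crop('t3',280,130,440,290,4,'t3c');crop('s3',160,130,360,280,4,'s3c')
```

```text
t 5.28 ee [ 0.3806 -0.2565  0.0624] q [-0.673  0.283  1.914  0.     0.943  0.636] F [ 0.5  0.3 -0.6] M [ 0.01 -0.02  0.  ] w 0.0455
tool x [ 1.2e-03 -9.0e-04 -1.0e+00] y [ 0.2591 -0.9659  0.0012] jaw deg -74.99
```

View pics/t3c.png

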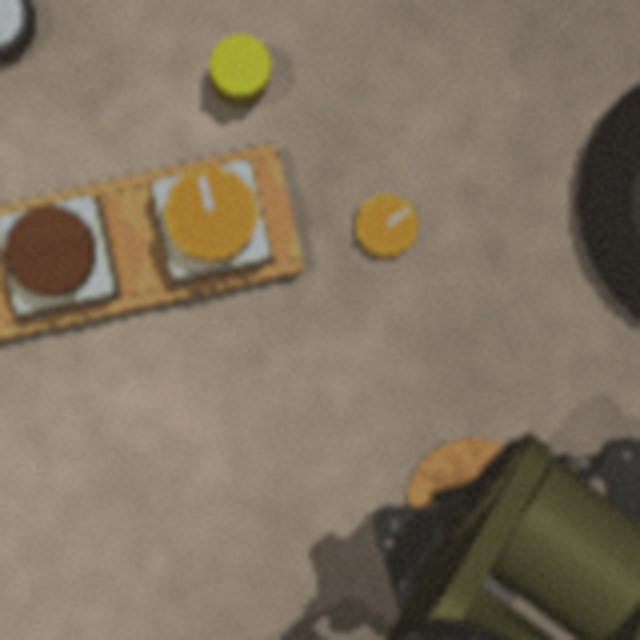

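View pics/s3c.png

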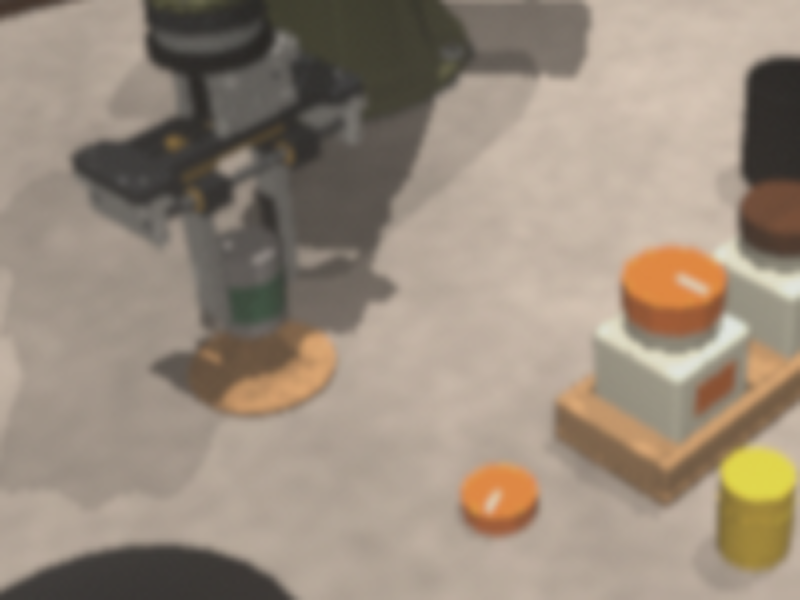

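Request:
jog_arm:
  rows: [0,0,-0.015,0,0,0,0.8,0,0,-0.012,0,0,0,0.8,0,0,-0.006,0,0,0,0.8,0,0,-0.003,0,0,0,0.8,0,0,-0.001,0,0,0,0.8,0,0,0,0,0,0,0.8,0,0,0,0,0,0,0.8]

```text
time_s: 5.97
ee_pos: [0.3803, -0.2565, 0.025]
eef_rot: [2.216, 1.57, -0.664]
force: [-0.1, -0.6, -1.0]
grip_width: 0.0457
```

Request:
jog_arm:
  rows: [0,0,-0.001,0,0,0,0.8,0,0,0,0,0,0,0.8]

```text
time_s: 6.13
ee_pos: [0.3802, -0.2563, 0.0237]
eef_rot: [2.169, 1.57, -0.711]
force: [-0.5, -0.5, -1.5]
grip_width: 0.0458
```

Request:
jog_arm:
  rows: [0,0,-0.0008,0,0,0,0.8,0,0,0,0,0,0,0.8]

```text
time_s: 6.3
ee_pos: [0.3802, -0.2563, 0.0229]
eef_rot: [2.224, 1.57, -0.656]
force: [-0.2, 1.2, 2.7]
grip_width: 0.0458
```

Request:
jog_arm:
  rows: [0,0,-0.0008,0,0,0,0.8,0,0,0,0,0,0,0.8]

```text
time_s: 6.47
ee_pos: [0.3802, -0.2563, 0.0229]
eef_rot: [2.32, 1.57, -0.56]
force: [-4.9, 4.4, 17.6]
grip_width: 0.0457
```

Request:
jog_arm:
  rows: [0,0,0.001,0,0,0,0.8,0,0,0,0,0,0,0.8,0,0,0,0,0,0,0.4,0,0,0,0,0,0,0.3,0,0,0,0,0,0,0.15,0,0,0,0,0,0,0,0,0,0,0,0,0,0]

```text
time_s: 7.05
ee_pos: [0.38, -0.2562, 0.0228]
eef_rot: [-0.928, 1.571, 2.476]
force: [0.1, 0.3, -0.4]
grip_width: 0.0751
```

Run:
```python
from h import *
st()
# lid from t3, s3
for n,t in(('top','t3'),('scene','s3')):
    d=np.load(f'pics/{t}.npy');P=cloud(n,d);x,y,z=P[...,0],P[...,1],P[...,2]
    im=cv2.imread(f'pics/{t}.png');hsv=cv2.cvtColor(im,cv2.COLOR_BGR2HSV)
    near=(np.hypot(x-.593,y+.066)<.045)&(z>.118)&(z<.135)
    q=P[near];c,r=cv2.minEnclosingCircle(q[:,:2].astype(np.float32));print(n,'lid',c,r,np.median(q,0),near.sum())
    s=near&(hsv[...,1]<110)&(np.hypot(x-.593,y+.066)<.03)
    q=P[s];print('stripe',s.sum(),q.mean(0))
    if len(q)>3:
        vx,vy,_,_=cv2.fitLine(q[:,:2].astype(np.float32),cv2.DIST_L2,0,.01,.01).ravel();print(np.degrees(np.arctan2(vy,vx)),'centre->stripe',np.degrees(np.arctan2(q[:,1].mean()-c[1],q[:,0].mean()-c[0])))
crop('t3',312,162,352,206,14,'lidt'); crop('s3',305,180,355,225,14,'lids')
```

```text
t 7.05 ee [ 0.38   -0.2562  0.0228] q [-0.673  0.354  1.936 -0.     0.852  0.636] F [ 0.1  0.3 -0.4] M [-0.03 -0.01 -0.04] w 0.0751
tool x [-1.e-04  1.e-04 -1.e+00] y [ 2.588e-01 -9.659e-01 -1.000e-04] jaw deg -75.0
top lid (0.5928850173950195, -0.06662609428167343) 0.03282548487186432 [ 0.59206806 -0.06581056  0.1248097 ] 433
stripe 25 [ 0.60603625 -0.06342517  0.12543898]
0.874894 centre->stripe 13.679432290708844
scene lid (0.5926270484924316, -0.06745348125696182) 0.03505631908774376 [ 0.5951272  -0.0681637   0.12351503] 366
stripe 17 [ 0.60417007 -0.06118864  0.12371646]
7.179982 centre->stripe 28.49037423551065
```

View pics/lidt.png

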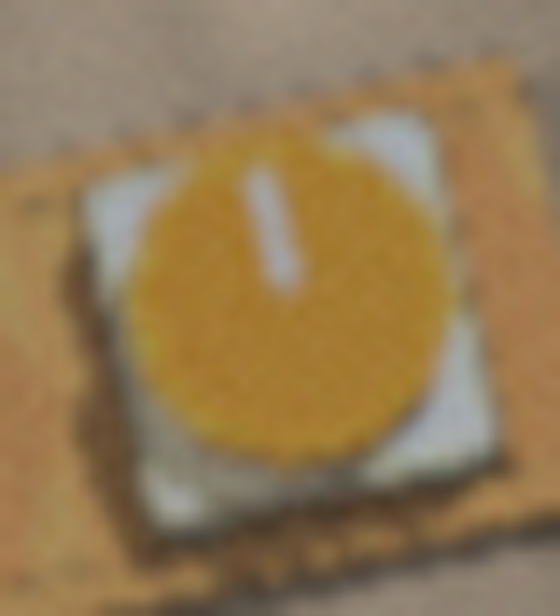

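View pics/lids.png

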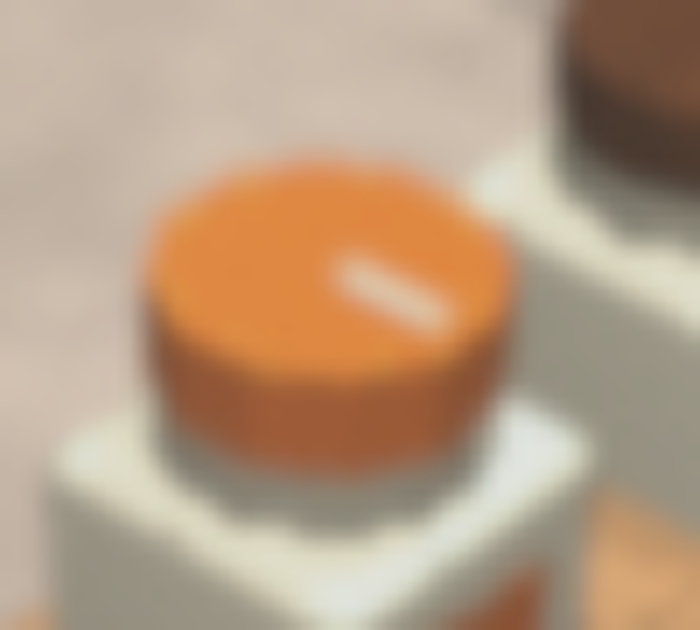

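Run:
```python
from h import *
def ray(n,u,v,z):
    m=ctrl.camera_model(n);K=np.array(m['K']);E=np.array(m['extrinsics'])
    r=E[:3,:3]@np.array([(u-K[0,2])/K[0,0],(v-K[1,2])/K[1,1],1]);o=E[:3,3];return o+r*(z-o[2])/r[2]
a=ray('top',312+290/14-.5,162+285/14-.5,.124);b=ray('top',312+259/14-.5,162+170/14-.5,.124)
print(a,b,np.degrees(np.arctan2(b[1]-a[1],b[0]-a[0])))
a=ray('scene',305+340/14-.5,180+265/14-.5,.124);b=ray('scene',305+445/14-.5,180+322/14-.5,.124)
print(a,b,np.degrees(np.arctan2(b[1]-a[1],b[0]-a[0])))
# lid-top ellipse extents
for n,c,o,s in(('top',((132,295),(450,295),(285,135),(300,465)),(312,162),14),):
    for p in c: print(ray(n,o[0]+p[0]/s-.5,o[1]+p[1]/s-.5,.124))
c='scene'
for p in((145,270),(515,270),(330,160),(325,380)): print(c,ray(c,305+p[0]/14-.5,180+p[1]/14-.5,.124))
```

```text
[ 0.59456773 -0.06591538  0.124     ] [ 0.61745957 -0.06040302  0.124     ] 13.539066673093261
[ 0.59171576 -0.06371553  0.124     ] [ 0.61578901 -0.05923124  0.124     ] 10.551946782342016
[ 0.59342534 -0.03482425  0.124     ]
[ 0.59175486 -0.09724823  0.124     ]
[ 0.62424877 -0.06569303  0.124     ]
[ 0.55907628 -0.06696463  0.124     ]
scene [ 0.57276377 -0.09261886  0.124     ]
scene [ 0.6110216  -0.03946545  0.124     ]
scene [ 0.56503707 -0.04520708  0.124     ]
scene [ 0.61673103 -0.08650773  0.124     ]
```

The lid's centre comes out at about (0.5925, -0.0663) with its yaw near 13°, so a flat pair lies at -77°. Opening fully, then backing straight up off the tin.

Request:
jog_arm:
  rows: [0,0,0,0,0,0,0,0,0,0,0,0,0,0,0,0,0.01,0,0,0,0,0,0,0.025,0,0,0,0,0,0,0.03,0,0,0,0,0,0,0.03,0,0,0,0,0,0,0.03,0,0,0,0,0,0,0.03,0,0,0,0]

```text
time_s: 7.72
ee_pos: [0.3798, -0.256, 0.1802]
eef_rot: [2.176, 1.57, -0.704]
force: [0.3, -0.2, -0.1]
grip_width: 0.0942
```

Request:
jog_arm:
  rows: [0.011,0.01,0,0,0,0,0,0.022,0.02,0,0,0,-1,0,0.025,0.022,0,0,0,-1,0,0.025,0.022,0,0,0,0,0,0.025,0.022,0,0,0,0,0,0.025,0.022,0,0,0,0,0,0.025,0.022,0,0,0,0,0,0.025,0.022,0,0,0,0,0]

```text
time_s: 8.38
ee_pos: [0.564, -0.0928, 0.1787]
eef_rot: [2.635, 1.57, -0.28]
force: [-0.3, -0.4, 0.0]
grip_width: 0.0941
```

Run:
```python
from h import *
st()
im,d=snap('top','t4');im2,d2=snap('scene','s4')
crop('t4',310,140,450,290,4,'t4c');crop('s4',160,130,360,280,4,'s4c')
for n,t in(('top','t4'),('scene','s4')):
    d=np.load(f'pics/{t}.npy');P=cloud(n,d);x,y,z=P[...,0],P[...,1],P[...,2]
    m=(np.hypot(x-.38,y+.256)<.04)&(z>.06)&(z<.075)
    if m.sum()>9:
        c,r=cv2.minEnclosingCircle(P[m][:,:2].astype(np.float32));print('tin',n,m.sum(),c,r,np.median(P[m],0))
```

```text
t 8.38 ee [ 0.564  -0.0928  0.1787] q [-0.227  0.37   1.492 -0.     1.28   1.117] F [-0.3 -0.4  0. ] M [-0.   -0.04  0.01] w 0.0941
tool x [ 5.e-04 -1.e-04 -1.e+00] y [ 2.251e-01 -9.743e-01  3.000e-04] jaw deg -76.99
tin top 207 (0.38072502613067627, -0.2562714219093323) 0.02312430366873741 [ 0.38100961 -0.25579141  0.06597226]
tin scene 162 (0.38081833720207214, -0.2564942538738251) 0.026225626468658447 [ 0.38396176 -0.25807833  0.06475838]
```

View pics/t4c.png

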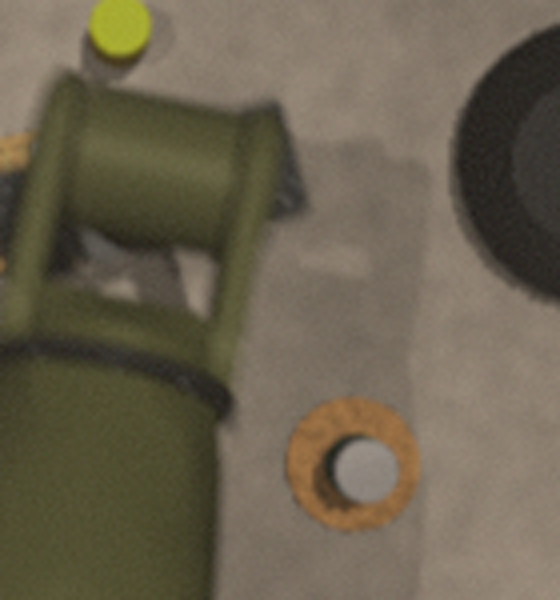

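View pics/s4c.png

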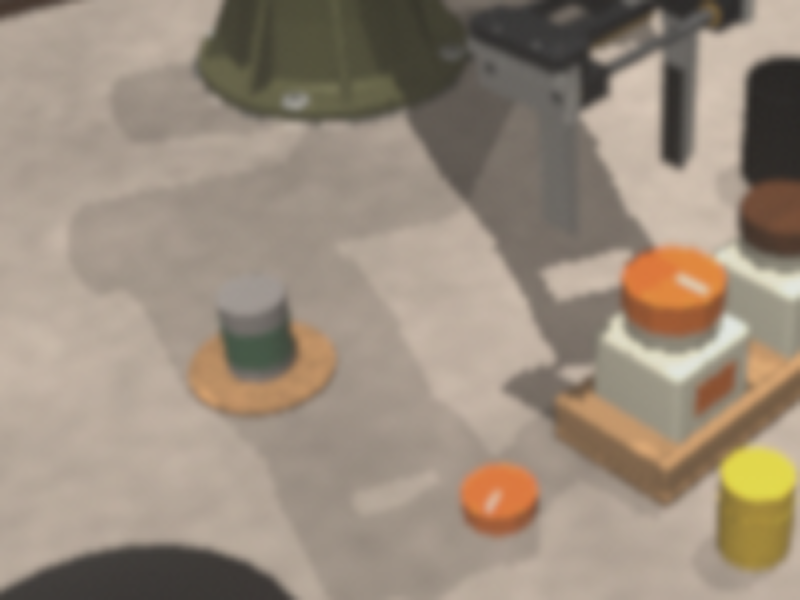

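The tin stands upright at (0.381, -0.256), about 1 mm from the coaster's centre. Moving over the lid.

Request:
jog_arm:
  rows: [0.018,0.017,0,0,0,0,0,0.009,0.008,0,0,0,0,0,0.002,0.002,0,0,0,0,0,0,0,0,0,0,0,0,0,0,0,0,0,0,0,0,0,0,0,0,0,0]

```text
time_s: 8.98
ee_pos: [0.5915, -0.068, 0.1781]
eef_rot: [1.719, 1.571, -1.196]
force: [-0.9, 1.1, 0.1]
grip_width: 0.0942
```

Run:
```python
from h import *
st();snap('scene','s5');crop('s5',250,80,420,230,4,'s5c')
```

```text
t 8.98 ee [ 0.5915 -0.068   0.1781] q [-0.176  0.423  1.419 -0.     1.299  1.169] F [-0.9  1.1  0.1] M [0.   0.02 0.01] w 0.0942
tool x [ 0.e+00 -1.e-04 -1.e+00] y [ 2.242e-01 -9.745e-01  1.000e-04] jaw deg -77.04
```

View pics/s5c.png

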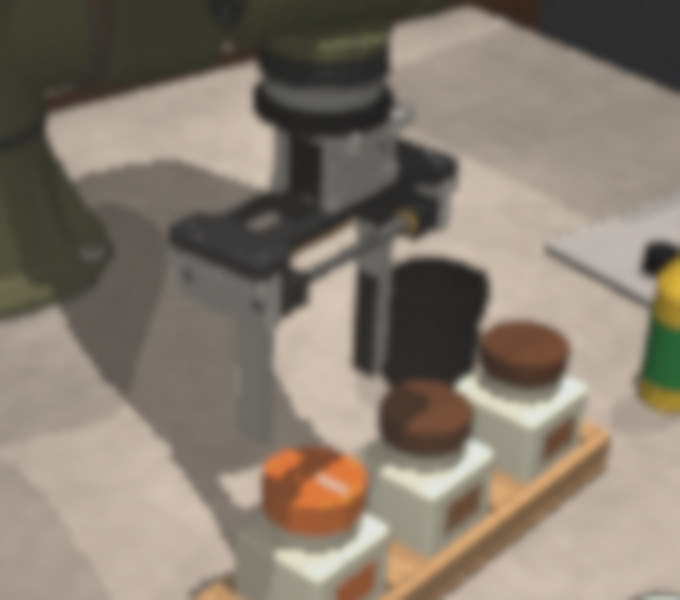

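Request:
jog_arm:
  rows: [0.001,0.0015,-0.015,0,0,0,0,0,0,-0.02,0,0,0,0,0,0,-0.02,0,0,0,0,0,0,-0.015,0,0,0,0,0,0,-0.009,0,0,0,0,0,0,-0.003,0,0,0,0,0,0,0,0,0,0,0,0,0,0,0,0,0,0]

```text
time_s: 9.7
ee_pos: [0.5934, -0.066, 0.0968]
eef_rot: [2.746, 1.57, -0.169]
force: [-0.6, -0.8, 0.8]
grip_width: 0.0941
```

Request:
jog_arm:
  rows: [0,0,0,0,0,0,0.2,0,0,0,0,0,0,0.25,0,0,0,0,0,0,0.3,0,0,0,0,0,0,0.4,0,0,0,0,0,0,0.6,0,0,0,0,0,0,0.6]
  squeeze: 15

```text
time_s: 10.2
ee_pos: [0.5931, -0.0656, 0.096]
eef_rot: [-2.88, 1.57, 0.489]
force: [-0.0, 1.1, 0.4]
grip_width: 0.064
```

Run:
```python
from h import *
st();snap('scene','s6');crop('s6',250,100,420,250,4,'s6c')
```

```text
t 10.2 ee [ 0.5931 -0.0656  0.096 ] q [-0.172  0.509  1.495  0.     1.137  1.172] F [-0.   1.1  0.4] M [ 0.22  0.02 -0.04] w 0.064
tool x [ 3.e-04  1.e-04 -1.e+00] y [ 2.250e-01 -9.744e-01 -1.000e-04] jaw deg -77.0
```

View pics/s6c.png

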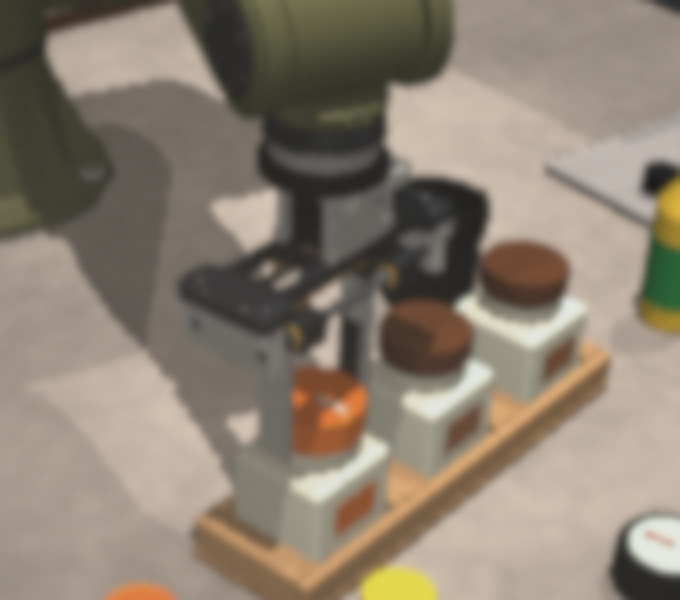

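The fingers hold opposite flats (opening 64.0 mm). Firming the grip before turning.

Request:
jog_arm:
  rows: [0,0,0,0,0,0,0.7,0,0,0,0,0,0,0.7,0,0,0,0,0,0,0.7,0,0,-0.0005,0,0,0,0.7]
  squeeze: 50

```text
time_s: 10.58
ee_pos: [0.5932, -0.0657, 0.0958]
eef_rot: [2.939, 1.57, 0.024]
force: [-1.0, 2.1, 7.2]
grip_width: 0.0635
```

Request:
jog_arm:
  rows: [0,0,0,0,0,1.5,0.7,0,0,0,0,0,2.5,0.7,0,0,0,0,0,3,0.7,0,0,0,0,0,3,0.7]

```text
time_s: 10.92
ee_pos: [0.5935, -0.0659, 0.0962]
eef_rot: [2.554, 1.569, -0.184]
force: [0.1, -0.1, 8.5]
grip_width: 0.0638
```

Run:
```python
from h import *
st()
```

```text
t 10.92 ee [ 0.5935 -0.0659  0.0962] q [-0.172  0.509  1.495 -0.     1.136  0.995] F [ 0.1 -0.1  8.5] M [ 0.18  0.05 -0.04] w 0.0638
tool x [ 1.6e-03 -3.0e-04 -1.0e+00] y [ 3.929e-01 -9.196e-01  9.000e-04] jaw deg -66.86
```

Request:
jog_arm:
  rows: [0,0,0,0,0,3,0.7,0,0,0,0,0,3,0.7,0,0,0,0,0,3,0.7,0,0,0,0,0,3,0.7,0,0,0,0,0,3,0.7]

```text
time_s: 11.33
ee_pos: [0.5936, -0.0659, 0.0962]
eef_rot: [2.285, 1.569, -0.191]
force: [0.7, 0.8, 8.0]
grip_width: 0.0639
```

Run:
```python
from h import *
st();snap('scene','s7');crop('s7',280,160,360,240,8,'s7c')
```

```text
t 11.33 ee [ 0.5936 -0.0659  0.0962] q [-0.172  0.509  1.495 -0.     1.136  0.733] F [0.7 0.8 8. ] M [ 0.15  0.01 -0.11] w 0.0639
tool x [ 1.8e-03 -3.0e-04 -1.0e+00] y [ 0.6176 -0.7865  0.0013] jaw deg -51.86
```

View pics/s7c.png

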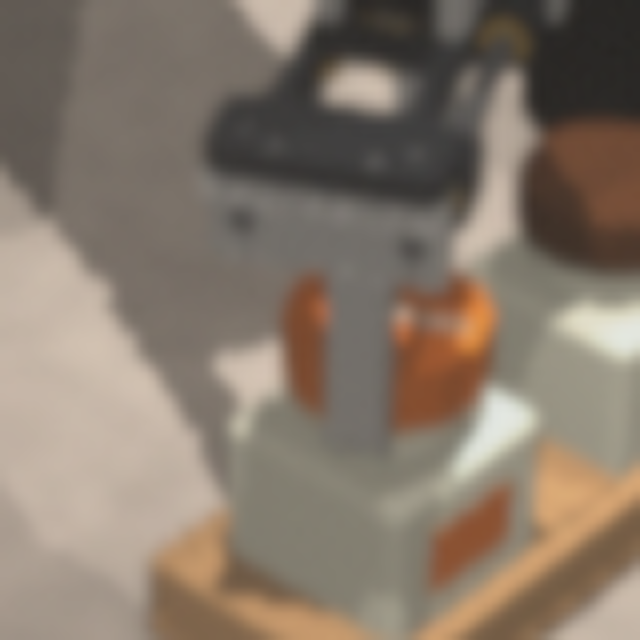

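The stripe turns with the fingers and the jar is still square in its socket. Turning the rest.

Request:
jog_arm:
  rows: [0,0,0,0,0,3,0.7,0,0,0,0,0,3,0.7,0,0,0,0,0,3,0.7,0,0,0,0,0,3,0.7,0,0,0,0,0,3,0.7,0,0,0,0,0,3,0.7,0,0,0,0,0,3,0.7]

```text
time_s: 11.97
ee_pos: [0.5936, -0.0659, 0.0962]
eef_rot: [1.905, 1.569, -0.204]
force: [0.2, 1.1, 8.1]
grip_width: 0.0635
```

Request:
jog_arm:
  rows: [0,0,0,0,0,3,0.7,0,0,0,0,0,3,0.7,0,0,0,0,0,3,0.7,0,0,0,0,0,3,0.7,0,0,0,0,0,3,0.7,0,0,0,0,0,3,0.7,0,0,0,0,0,3,0.7,0,0,0,0,0,3,0.7]

```text
time_s: 12.63
ee_pos: [0.5935, -0.0656, 0.0961]
eef_rot: [1.72, 1.569, 0.029]
force: [-0.2, 3.3, 6.7]
grip_width: 0.0634
```

Request:
jog_arm:
  rows: [0,0,0,0,0,0,0.7,0,0,0,0,0,0,0.7]

```text
time_s: 12.8
ee_pos: [0.5934, -0.0657, 0.0961]
eef_rot: [1.565, 1.57, -0.127]
force: [-1.3, 0.4, 6.7]
grip_width: 0.0641
```

Run:
```python
from h import *
st();snap('scene','s8');crop('s8',280,160,360,240,8,'s8c')
```

```text
t 12.8 ee [ 0.5934 -0.0657  0.0961] q [-0.172  0.509  1.495  0.     1.136 -0.05 ] F [-1.3  0.4  6.7] M [0.3  0.19 0.06] w 0.0641
tool x [ 1.2e-03 -2.0e-04 -1.0e+00] y [ 0.9926 -0.1214  0.0013] jaw deg -6.97
```

View pics/s8c.png

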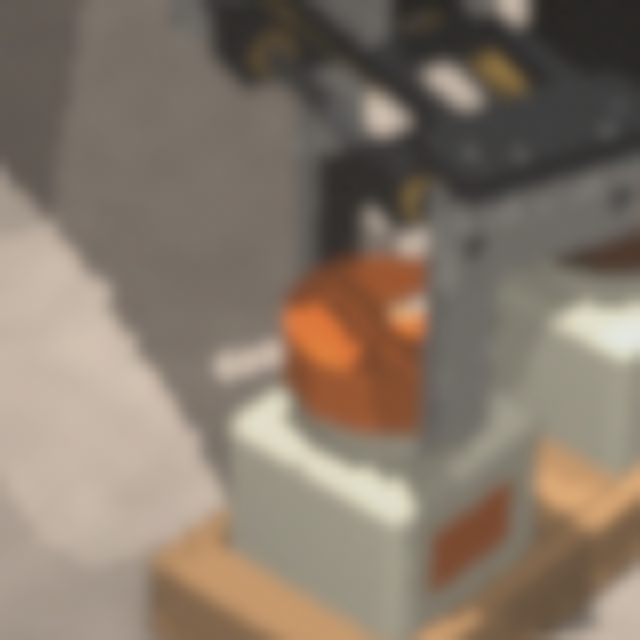

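70° done. Lifting gently while watching the force.

Request:
jog_arm:
  rows: [0,0,0.001,0,0,0,0.7,0,0,0.001,0,0,0,0.7,0,0,0,0,0,0,0.7,0,0,0,0,0,0,0.7]

```text
time_s: 13.18
ee_pos: [0.5933, -0.0658, 0.0979]
eef_rot: [1.535, 1.57, -0.158]
force: [-0.7, 1.1, 6.1]
grip_width: 0.0636
```

Request:
jog_arm:
  rows: [0,0,0.001,0,0,0,0.7,0,0,0.002,0,0,0,0.7,0,0,0,0,0,0,0.7]

```text
time_s: 13.43
ee_pos: [0.5929, -0.0659, 0.1003]
eef_rot: [-1.068, 1.57, -2.761]
force: [0.1, -0.6, -0.9]
grip_width: 0.0636
```

Run:
```python
from h import *
st();snap('scene','s9');crop('s9',280,160,360,240,8,'s9c')
```

```text
t 13.43 ee [ 0.5929 -0.0659  0.1003] q [-0.172  0.504  1.492 -0.     1.146 -0.05 ] F [ 0.1 -0.6 -0.9] M [-0.04 -0.05 -0.01] w 0.0636
tool x [-4.e-04 -1.e-04 -1.e+00] y [ 9.925e-01 -1.219e-01 -3.000e-04] jaw deg -7.0
```

View pics/s9c.png

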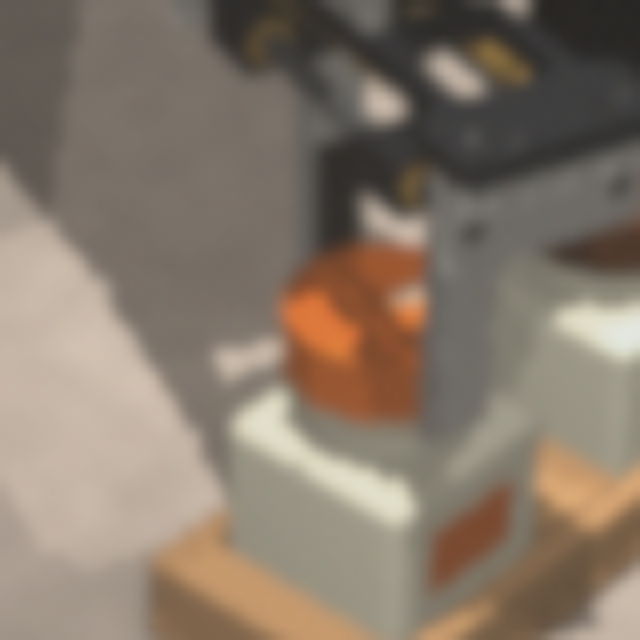

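The force dropped to about the lid's weight and the jar hasn't moved, so the lid is free. Lifting straight up until its lower edge is about 27 mm above the mouth.

Request:
jog_arm:
  rows: [0,0,0.002,0,0,0,0.7,0,0,0.004,0,0,0,0.7,0,0,0.005,0,0,0,0.7,0,0,0.005,0,0,0,0.7,0,0,0.006,0,0,0,0.7,0,0,0.007,0,0,0,0.7,0,0,0.006,0,0,0,0.7,0,0,0.003,0,0,0,0.7]

```text
time_s: 14.15
ee_pos: [0.5934, -0.0658, 0.1397]
eef_rot: [1.531, 1.569, -0.162]
force: [0.0, 0.3, -0.5]
grip_width: 0.0636
```

Request:
jog_arm:
  rows: [0,0,0.001,0,0,0,0.7,0,0,0,0,0,0,0.7,0,0,0,0,0,0,0.7,0,0,0,0,0,0,0.7]

```text
time_s: 14.48
ee_pos: [0.5929, -0.0657, 0.1389]
eef_rot: [-1.607, 1.57, 2.983]
force: [-0.9, 0.4, -0.5]
grip_width: 0.0641
```

Run:
```python
from h import *
st();snap('scene','s10');im,d=snap('top','t10');crop('s10',280,140,360,240,6,'s10c')
d=np.load('pics/s10.npy');P=cloud('scene',d);P0=np.load('pics/Ps0.npy')
x,y,z=P[...,0],P[...,1],P[...,2]
for nm,Q in(('before',P0),('now',P)):
    m=(abs(Q[...,0]-.593)<.055)&(abs(Q[...,1]+.066)<.055)&(Q[...,2]>.078)&(Q[...,2]<.088)
    q=Q[m];print(nm,m.sum(),np.median(q[:,2]),cv2.minAreaRect(q[:,:2].astype(np.float32)))
hsv=cv2.cvtColor(cv2.imread('pics/s10.png'),cv2.COLOR_BGR2HSV)
m=(hsv[...,0]<15)&(hsv[...,1]>130)&(np.hypot(x-.593,y+.066)<.045)&(z>.11)
q=P[m];print('lid z',np.percentile(q[:,2],[1,50,99]),m.sum())
m=(np.hypot(x-.381,y+.256)<.04)&(z>.06)&(z<.075);print('tin',cv2.minEnclosingCircle(P[m][:,:2].astype(np.float32)))
```

```text
t 14.48 ee [ 0.5929 -0.0657  0.1389] q [-0.172  0.462  1.458 -0.     1.223 -0.05 ] F [-0.9  0.4 -0.5] M [-0.02 -0.08 -0.03] w 0.0641
tool x [-7.e-04  1.e-04 -1.e+00] y [ 9.925e-01 -1.219e-01 -7.000e-04] jaw deg -7.0
before 283 0.0830150335856158 ((0.5933774709701538, -0.06694084405899048), (0.07416859269142151, 0.07534170150756836), 10.180466651916504)
now 297 0.08342427357588944 ((0.5929936766624451, -0.06760162860155106), (0.07449954748153687, 0.07425311207771301), 11.813243865966797)
lid z [0.14601574 0.16596915 0.16880507] 310
tin ((0.38164952397346497, -0.2579379677772522), 0.023733288049697876)
```

View pics/s10c.png

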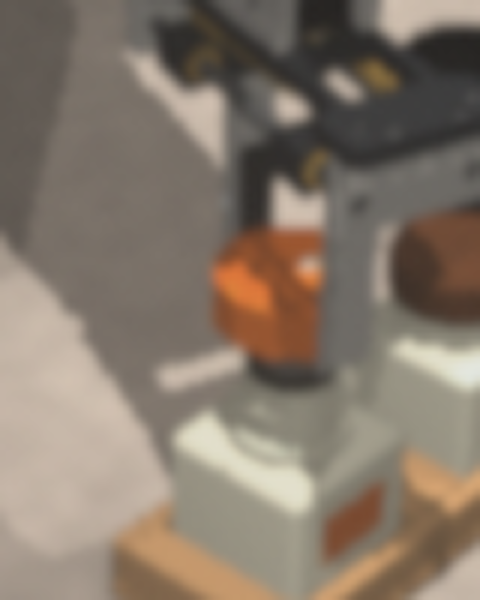

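View pics/s10.png

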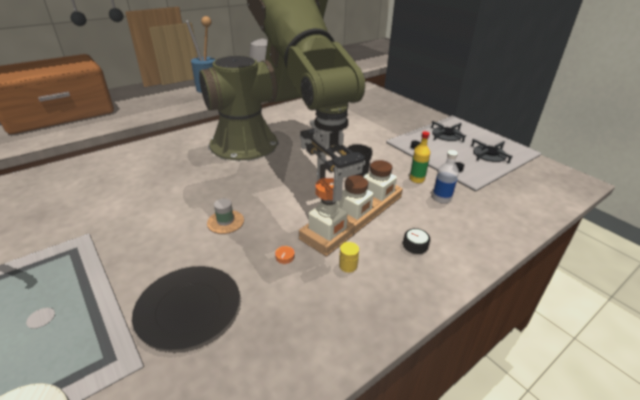

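The enlarged crop shows the lid level in the fingers at about (270,300), with the neck and dark seal exposed below it at (290,370). The jar is seated, the tin is on the coaster, and nothing else has moved in the full view. Handing in.

Run:
```python
from h import *
print(ctrl.hand_in());st()
```

```text
the job is handed in; nothing more can be done
None
the job is handed in; nothing more can be done
```

The job is done and handed in at about 14.5 s. The spice tin is on the coaster, and the arm is holding the unscrewed orange lid level above the jar.

- **Tin:** it stands upright, about 1 mm from the coaster's centre in the two camera views taken just after I let go. In the last scene view the fit put it about 2 mm off, which is within the calibration error.
- **Lid:** I gripped it on opposite flats with 50 N and turned it 70° anticlockwise while pressing down lightly (about 7–8 N). When I lifted it, the upward force fell to about the lid's own weight, so the threads had let go. Its lower edge is now about 27 mm above the mouth, and its top measures 0.168 m. The tool is within 0.1° of vertical.
- **Jar:** it stayed seated. Its shoulder height and position match the start to within about 1 mm. Its fitted yaw read 10.2° before and 11.8° after, which is within the socket's play and the noise of the fit.
- **Other things:** none looks moved in the last full picture. I checked this by eye and did not measure each one.

One contact was firmer than I intended: the tin briefly pressed on the coaster with about 18 N while I was setting it down. I eased off before opening the fingers.

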